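# Index the jar carousel and slide the tall jar out

### The job

Bring the bay with the tall jar round to the outlet shelf of the jar carousel: pull its spring plunger up, swing the turntable to the next hole and let the plunger snap fully home there. Then push the tall jar, without lifting it, out of its bay until it stands upright and wholly on the outlet shelf, clear of the turntable. Keep the turntable locked, leave the squat jar standing in its bay, and do not disturb the things around the carousel.

Things in the scene. Friction and masses are not known exactly. Their poses are not given: they have to be found in the camera images.
- carousel: fixed base of the jar carousel: round aluminium disc, 292 mm across, 22 mm high. Origin: centre of its underside, on the turntable's axis; z up, +y along the outlet shelf. Three 13 mm index holes (black, steel rim) in its top, 130 mm from the axis, at -150, -90 and -30 degrees in its frame (0 is +x, +90 the outlet). At the start the plunger is in the middle one
- hub (a point): on the turntable's axis, on top of its grey flat deck (115 mm radius, top 30 mm above the table), bare here; axes of the base. The deck carries two bays, 120 degrees to either side of the plunger (at the start 60 degrees to either side of the outlet): lanes 78 mm wide, open at both ends, between steel fences 23 mm high that run from 40 to 106 mm from the axis
- shelf_middle (a point): on the floor of the outlet shelf, mid-width, 175 mm from the turntable's axis; axes of the base. The aluminium shelf runs from 119 mm from the axis to an end stop at 231 mm; floor 28.3 mm above the table, 87 mm wide between rails 23 mm high
- turntable (a joint): turn of the turntable, rad, counter-clockwise from above; 0 at the start. The other holes are at +1.047 and -1.047; stops at +-1.2. +1.047 brings to the outlet the bay that starts on the base's +x side, -1.047 the other. Light friction (0.1 N m), stays where left; about +-0.02 rad of play when locked
- plunger (a joint): lift of the spring plunger, m: 0 fully down in a hole, 0.020 upper stop. The pin is 12 mm deep in the hole: free above 0.012; between holes it rests at about 0.012 and drops when it comes over a hole. Spring pushes down, 4.5 N at 0, 8 N at the stop. It rides round with the turntable, on a lug at its rim
- knob_centre (a point): centre of the plunger's black knurled pull knob, round, 32 mm in diameter, 30 mm high, axis vertical, 130 mm from the turntable's axis; 79 mm above the table when the plunger is down. Below the knob an 8 mm gap, then a steel sleeve 22 mm wide
- tall_centre (a point): centre (45 mm above its base) of the tall jar: glass jar of brown spread, black cap, 66 mm in diameter, 90 mm high, 0.15 to 0.3 kg, in one of the two bays, about 76 mm from the turntable's axis. It touches things as a 50 mm square block inside its round outline would; push it low, under 30 mm above the deck, or it may tip
- squat_centre (a point): centre (half-way up) of the squat jar, 60 mm in diameter, 55 mm high, standing in the other bay; stays in its bay
- tub: bystander: white tub of spread, 106 mm across, 68 mm high; origin under its centre
- wedge: bystander: wrapped cheese wedge, 91 x 139 mm, 53 mm high; origin under its centre
- roll: bystander: white label roll, 70 mm across, 40 mm high; origin under its centre
- sign_foot (a point): on the round foot (150 mm across) of the fixed black pole sign that stands beside the work, right of the carousel as the robot sees it: an upright panel about 350 mm wide, from 260 to 475 mm above the table, above this point, running roughly along x, leaning slightly; an obstacle to the arm, go over or well round it
Mind the look-alikes: they are no part of the job. Leave any pink look-alike of the part that bears tall_centre alone.

How it is judged:
On the way, in this order (a step that is already met when the one before it is completed fails the run):
1. the plunger is pulled clear of its hole (value of joint plunger above 0.0125 m), for 0.1 s.
2. the tall jar's bay faces the outlet and the plunger has snapped home in that hole (value of joint plunger below 0.003 m and (value of joint turntable above 0.98 rad or value of joint turntable below -0.98 rad) and x of tall_centre in the frame of carousel between -0.025 and 0.025 m and y of tall_centre in the frame of carousel between 0.04 and 0.125 m), for 0.2 s.
At the end, for the whole second after the job is handed in: Tall jar upright (0.1 rad), at rest on the outlet shelf, centre 148-215 mm from the turntable's axis, within 30 mm of the shelf's middle line; plunger down (under 3 mm) in that jar's hole (turntable beyond +-0.98 rad); squat jar upright in its bay, 45-100 mm from the axis (y of tall_centre in the frame of carousel between 0.148 and 0.215 m and x of tall_centre in the frame of carousel between -0.03 and 0.03 m and z of tall_centre in the frame of carousel below 0.08 m and angle between each of tall_centre, squat_centre's own z axis and vertical below 0.1 rad and linear speed of jar_tall below 0.02 m/s and value of joint plunger below 0.003 m and (value of joint turntable above 0.98 rad or value of joint turntable below -0.98 rad) and horizontal distance between squat_centre and hub between 0.045 and 0.1 m); the robot touches nothing.
It fails at once if the tall jar is lifted off the deck or shelf (its centre over 95 mm above the table) (height (world z) of tall_centre above 0.095 m).
It fails at once if the tall jar is tipped by more than 0.4 rad (angle between tall_centre's own z axis and vertical above 0.4 rad).
It fails at once if a bystander is moved by more than 30 mm (distance of any of tub, wedge, roll from where it was at the start of the episode above 0.03 m).
It also fails if it takes over 61 s, if anything falls off the work surface, if the arm or the gripper's body presses on something with over 40 N, if the wrist force passes 120 N, or if a joint passes its speed limit or range.

### The arm

A 6-joint arm with a two-finger parallel gripper is mounted at the origin on the work surface; the furniture and walls round the work are solid. World frame = base frame: x ahead of the robot, y to its left, z up, the work surface at z = 0. Lengths are in m, angles in rad, forces in N, time in s.
With the tool pointing down it reaches from about 0.3 to 0.775 m from the base axis. Payload 14.6 kg.
Tool frame: the origin (TCP) lies on the centre line of the jaws, within the pads' length; the fingertips stand 17 mm ahead of it and the grasp point (between the pads) lies 2 mm behind it; z points along the fingers, y is the line along which they close (so a half turn about z gives the same grasp; the last joint's range is limited). The gripper opens to 94 mm and grips with 3 to 60 N. Pads are 16 mm wide; open, the fingers measure 119 mm over their backs; the gripper's body (75 mm by 177 mm) begins 78 mm behind the grasp point.
Start: joints at [-1.337, 0.3, 1.521, -0, 1.321, -0.067], TCP at [0.163, -0.525, 0.222] pointing down, gripper open.
Joint ranges: [-3.03, 3.03], [-0.79, 2.21], [0.23, 2.52], [-1.04, 4.18], [0, 3.07], [-2.55, 2.55]. Speed limits (rad/s): [2.22, 2.22, 2.57, 3.14, 3.14, 3.14].

### API

Orientations are given as a unit quaternion [w, x, y, z].
In Python, from station import * gives the robot as it stands.
- The arm moves only by the shell command python3 -m inch 'ROWS'. ROWS is JSON, one flat list of numbers, 5 for each row, row after row: the finger opening in mm, from 0 to 94, then the shift along the tool's x, y, z in mm, then the turn about the tool's z in rad. In form: [grip, x, y, z, twist, grip, x, y, z, twist, ...]. A call has 1 to 5 rows; each row shifts and turns the commanded pose from where the row before left it, along the tool's axes as they then stand; what a row does not reach is not made up. A row lasts 1/10 s, in which the tool goes at most 50 mm and 8.59 degrees, less where a joint would pass 70% of its speed; a pose out of reach is approached as far as the arm can. A call is refused whole if a number of a shift passes 50 or a number of a turn 0.15, either way. A call with a gripper value outside its range is refused whole. The fingers move at their own pace and stop on an object; the grip force is fixed at half the most. Time passes only in rows, so rows that do not move let the fingers close. It gives the time, the measured TCP pose, the force, the opening and the grip force at its end, in the units of the state.
- sense(): the state, without advancing time (a new reading comes with each control period).
- read_camera(name): name is "scene" or "top" or "wrist"; returns the picture (400x640x3 uint8, blue, green, red); there is no depth.
- camera_info(name): a dict with "fov_y" (degrees; the focal length in pixels is half the picture's height over the tangent of half this angle, whatever the lens; pixels are square), "cx", "cy" (the principal point, pixels), "rvec" (rotation vector, rad) and "tvec" (3), from world to camera coordinates, as OpenCV has them; the wrist camera has in their place "mount" (4x4, takes a point from camera to tool coordinates, whose origin is the TCP and whose axes are the flange's). Camera axes: x right, y down, z forward; pixel columns grow to the right and rows downward; lengths in m; the calibration is good to about 2 mm. A picture is of the moment at which its call begins: read the wrist's pose just before it. camera_info takes no time and is no camera call.
- close_job(): hands the job in; it is judged then, once.
The state is a dict: "time_s": time; "joint_pos": joint angles; "joint_velocities": joint speeds; "joint_torque": joint torques, N m; "position": TCP position; "orientation": TCP orientation; "ft_force": force on the tool from outside, world axes, zero at the start; "wrist_torque": the same for the moment, N m; "width": finger opening in m; "finger_force": force on a finger pad.
Only numpy, scipy, OpenCV 4.12 (cv2) and the standard library are available. Lean on these libraries where they do the work, as an engineer would, in place of code of your own. Each camera call takes 0.05 s, during which the arm holds its last target. There are 200 camera calls.

## Working session

There is one attempt and no reset: what is moved stays moved. The work goes in short steps, Python scripts to look and compute and a shell command to move; the robot and the scene stay as the last step left them, time stands still between calls to the robot, and variables do not carry over. Pictures are saved under pics/ and viewed, at most 10 in all, crops included, and the job is handed in when it is done.

```bash
mkdir -p pics; python3 - <<'E'
from station import *
import cv2
for n in("scene","top"):
    cv2.imwrite(f"pics/{n}0.png",read_camera(n)); print(n,camera_info(n))
print(camera_info("wrist")); s=sense(); print(s["time_s"],s["position"],s["orientation"],s["width"])
E
```

```text
scene {'fov_y': 43.98197559782075, 'cx': 321.5959629651736, 'cy': 189.07426312936792, 'rvec': array([ 0.99142123, -2.20760068,  1.25256675]), 'tvec': array([0.35276798, 0.19574351, 1.06901546])}
top {'fov_y': 46.79138002402465, 'cx': 310.8860877297014, 'cy': 198.18368920682641, 'rvec': array([ 2.12825594, -2.12099058,  0.1805583 ]), 'tvec': array([0.09683576, 0.45509726, 1.4098464 ])}
{'fov_y': 58.09066421580163, 'cx': 318.6125647793718, 'cy': 197.22123236943767, 'mount': array([[ 5.32968857e-04, -9.64041215e-01, -2.65752236e-01,
         7.74767520e-02],
       [ 9.99999683e-01,  3.56533511e-04,  7.12150882e-04,
         9.69796998e-04],
       [-5.91793224e-04, -2.65752531e-01,  9.64041100e-01,
        -1.61383471e-01],
       [ 0.00000000e+00,  0.00000000e+00,  0.00000000e+00,
         1.00000000e+00]])}
0.1 [ 0.16290802 -0.52509407  0.22194299] [-5.12069720e-04  9.88711420e-01  1.49831450e-01 -3.86056822e-05] 0.09389072661522087
```

View pics/top0.png

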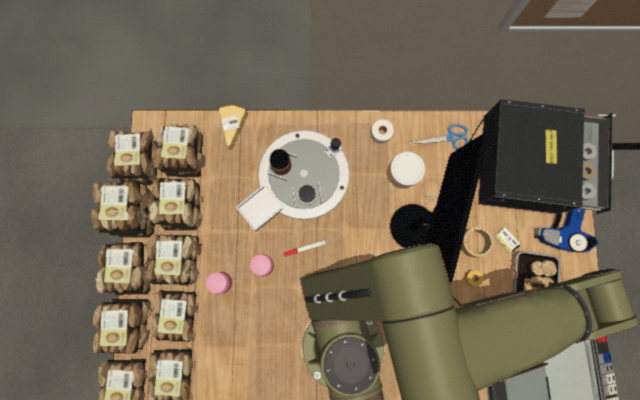

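View pics/scene0.png

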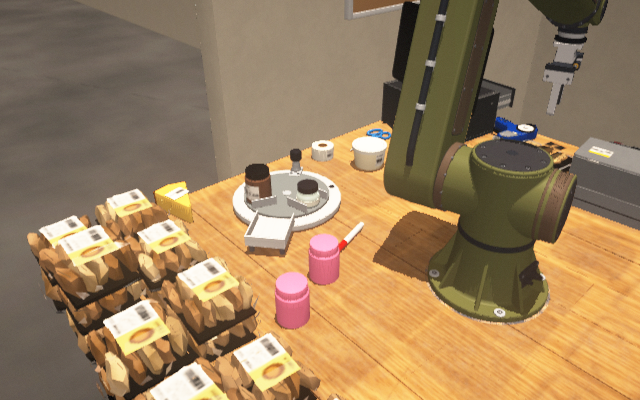

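The tall brown jar with a black cap is at (279,160) in top and (258,182) in scene. The squat jar is at (306,194), the knob at (336,145), the free holes at about (297,135) and (341,187), and the shelf at about (259,208). The pink look-alikes, at top (218,282) and (261,265), stand outside the carousel. The tall jar's bay looks to be on the base's +x side, which would mean a turn of +1.047. I'll confirm that in a crop and measure.

```bash
cat > h.py <<'E'
from station import *
import cv2, numpy as np
from scipy.spatial.transform import Rotation as R
def cam(n,s=None):
    i=camera_info(n); f=200/np.tan(np.radians(i["fov_y"])/2)
    K=np.array([[f,0,i["cx"]],[0,f,i["cy"]],[0,0,1.]])
    if n=="wrist":
        w,x,y,z=s["orientation"]; T=np.eye(4); T[:3,:3]=R.from_quat([x,y,z,w]).as_matrix(); T[:3,3]=s["position"]
        W=np.linalg.inv(T@i["mount"]); return K,W[:3,:3],W[:3,3]
    return K,cv2.Rodrigues(np.array(i["rvec"]))[0],np.array(i["tvec"])
def ray(c,p,z):
    K,Rm,t=c; o=-Rm.T@t; d=Rm.T@np.linalg.solve(K,[p[0],p[1],1]); return o+d*(z-o[2])/d[2]
def proj(c,P):
    K,Rm,t=c; q=K@(Rm@np.array(P)+t); return q[:2]/q[2]
E
python3 - <<'E'
from h import *
im=cv2.imread("pics/top0.png"); c=cam("top")
cv2.imwrite("pics/crop0.png",cv2.resize(im[118:238,225:365],None,fx=5,fy=5,interpolation=cv2.INTER_CUBIC)[:600,:800])
# base disc: bright low-saturation blob
hsv=cv2.cvtColor(im,cv2.COLOR_BGR2HSV); m=((hsv[...,1]<40)&(hsv[...,2]>120)).astype(np.uint8)
m[:,:225]=0;m[:,365:]=0;m[:118]=0;m[240:]=0
n,l,st,ce=cv2.connectedComponentsWithStats(m); print([ (st[i].tolist()) for i in range(1,n) if st[i][4]>50])
for nm,p,z in[("hubish",(305,174),.03),("hole+",(297,135),.022),("hole-",(341,187),.022),("knob",(336,145),.094),("tallcap",(279,158),.12),("squatcap",(306,193),.085),("shelf",(258,208),.0283),("tub",(407,168),.068),("roll",(382,130),.04)]: print(nm,ray(c,p,z).round(3))
E
```

```text
[[225, 118, 14, 12, 139], [236, 131, 113, 99, 6376]]
hubish [0.535 0.118 0.03 ]
hole+ [0.667 0.145 0.022]
hole- [0.495 0.003 0.022]
knob [0.612 0.021 0.094]
tallcap [0.563 0.194 0.12 ]
squatcap [0.463 0.113 0.085]
shelf [0.425 0.265 0.028]
tub [ 0.546 -0.2    0.068]
roll [ 0.679 -0.13   0.04 ]
```

View pics/crop0.png

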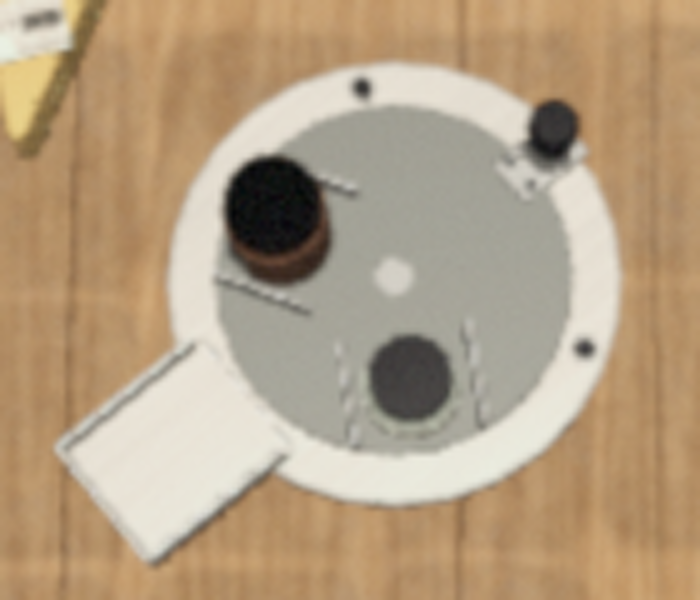

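The crop confirms it: tall brown jar at crop (275,215), knob (553,128), hub (395,277), holes (361,87) and (584,348). The free holes are 226 mm apart, against 225 mm expected. Base centre is about (0.538, 0.122) with yaw 0.694. The tall jar is on the base's +x side, so the turn is +1.047. First I go up and over the sign.

```bash
python3 -m inch '[60,0,0,-50,0,60,0,0,-50,0,60,0,0,-50,0,60,0,0,-50,0,60,0,0,-50,0]'; python3 -m inch '[60,0,0,-50,0,60,0,0,-40,0,60,0,0,0,0]'; python3 - <<'E'
from h import *
im=cv2.imread("pics/top0.png"); c=cam("top")
print("foot",ray(c,(410,225),0).round(3))
for p in [(483,135),(437,285),(465,280),(450,160)]: print(p,ray(c,p,.475).round(3),ray(c,p,.26).round(3))
print(sense()["joint_pos"])
E
```

```text
time_s: 0.6
position: [0.1628, -0.5247, 0.4744]
orientation: [-0.0, 0.989, 0.15, -0.0]
ft_force: [-0.0, -0.1, 0.5]
width: 0.0607
finger_force: 0.0
time_s: 0.9
position: [0.1628, -0.5249, 0.5678]
orientation: [0.004, 0.989, 0.15, 0.0]
ft_force: [0.8, 0.0, 0.9]
width: 0.0603
finger_force: 0.0
foot [ 0.376 -0.218  0.   ]
(483, 135) [ 0.521 -0.289  0.475] [ 0.591 -0.37   0.26 ]
(437, 285) [ 0.191 -0.172  0.475] [ 0.19  -0.228  0.26 ]
(465, 280) [ 0.202 -0.232  0.475] [ 0.203 -0.3    0.26 ]
(450, 160) [ 0.463 -0.213  0.475] [ 0.521 -0.277  0.26 ]
[-1.33662501e+00  3.47074039e-01  6.68001094e-01  9.12841070e-06
  2.11748632e+00 -6.65939642e-02]
```

```bash
python3 -m inch '[60,40,-26,0,0,60,40,-26,0,0,60,40,-26,0,0,60,40,-26,0,0,60,40,-26,0,0]'; python3 -m inch '[60,40,-26,0,0,60,40,-26,0,0,60,40,-26,0,0,60,40,-26,0,0,60,40,-26,0,0]';python3 -m inch '[60,40,-26,0,0,60,40,-26,0,0,60,40,-26,0,0,60,40,-26,0,0,60,40,-26,0,0]'
```

```text
time_s: 1.4
position: [0.3162, -0.3402, 0.5617]
orientation: [-0.0, 0.989, 0.15, -0.0]
ft_force: [1.6, -0.2, -0.3]
width: 0.06
finger_force: 0.0
time_s: 1.9
position: [0.4689, -0.1566, 0.5618]
orientation: [-0.0, 0.989, 0.15, -0.0]
ft_force: [1.3, -0.0, -0.1]
width: 0.0596
finger_force: 0.0
time_s: 2.4
position: [0.6169, 0.0208, 0.562]
orientation: [-0.0, 0.989, 0.15, -0.001]
ft_force: [-0.7, -1.1, 0.5]
width: 0.0602
finger_force: 0.0
```

```bash
python3 -m inch '[60,0,0,50,-0.13,60,0,0,50,-0.13,60,0,0,50,-0.13,60,0,0,50,0,60,0,0,50,0]'; python3 -m inch '[60,0,0,50,0,60,0,0,0,0,60,0,0,0,0]'; python3 - <<'E'
from h import *
s=sense(); im=read_camera("wrist"); c=cam("wrist",s); cv2.imwrite("pics/w1.png",im)
print(s["position"],s["orientation"],s["joint_pos"])
for n,P in [("knob",(.617,.022,.094)),("hole",(.667,.145,.022)),("hub",(.538,.122,.03))]: print(n,proj(c,P))
E
```

```text
time_s: 2.9
position: [0.6178, 0.0185, 0.3405]
orientation: [-0.0, 0.953, 0.304, -0.001]
ft_force: [2.1, -0.9, 0.5]
width: 0.0603
finger_force: 0.0
time_s: 3.2
position: [0.6189, 0.0184, 0.2946]
orientation: [-0.0, 0.953, 0.303, 0.0]
ft_force: [0.0, 0.7, 1.5]
width: 0.0598
finger_force: 0.0
[0.61885759 0.01843197 0.29462744] [-3.64828647e-06  9.52868846e-01  3.03382530e-01  4.17411838e-05] [-2.93886066e-02  4.19397120e-01  1.19501750e+00  3.45712411e-05
  1.52710168e+00  9.24925219e-01]
knob [313.54126287 175.38560771]
hole [251.13394945  65.61794492]
hub [208.3371361  169.71186924]
```

View pics/w1.png

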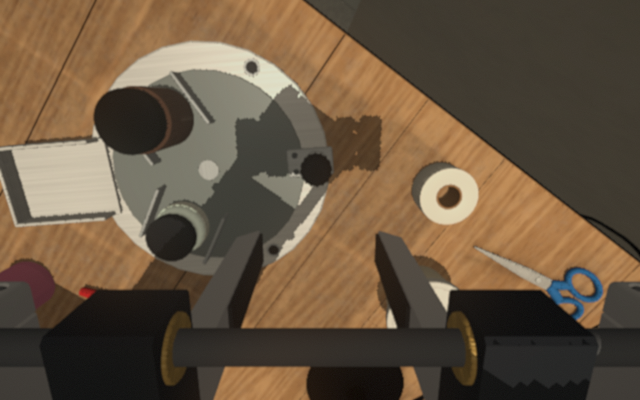

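The wrist view shows the knob top at about (317,167), hub (208,169), the target hole (251,67) and the other hole (273,250). Now I compute positions from these.

```bash
python3 - <<'E'
from h import *
s=sense(); c=cam("wrist",s); im=cv2.imread("pics/w1.png")
g=cv2.cvtColor(im,cv2.COLOR_BGR2GRAY); m=(g<45).astype(np.uint8); m[:145]=0;m[195:]=0;m[:,:295]=0;m[:,:]*=1;m[:,340:]=0
n,l,st,ce=cv2.connectedComponentsWithStats(m)
i=1+np.argmax(st[1:,4]); print("knob blob",st[i],ce[i])
K=ray(c,(317,167),.094); hp=ray(c,(251,67.5),.022); hm=ray(c,(273,250),.022); hub=ray(c,(208,169.5),.03)
print(K,hp,hm,hub,np.linalg.norm((hp-hm)[:2]))
for b in (hp,hm,K): print(np.linalg.norm((b-hub)[:2]),np.arctan2(b[1]-hub[1],b[0]-hub[0]))
print(ray(c,ce[i],.085))
E
```

```text
knob blob [301 154  30  32 724] [315.81491713 169.09116022]
[0.6271209  0.02391793 0.094     ] [0.66657999 0.14429915 0.022     ] [ 4.93257475e-01 -2.28545323e-04  2.20000000e-02] [0.53895273 0.12259087 0.03      ] 0.22567443130885922
0.12946029101611586 0.168478845269495
0.1310445152395599 -1.9269802777660303
0.13232526024464078 -0.841562013729283
[0.6232156  0.02270038 0.085     ]
```

```bash
python3 -m inch '[60,6,-1.5,50,0,60,0,0,50,0,60,0,0,50,0,60,0,0,35,0,60,0,0,0,0]'; python3 -m inch '[60,0,0,29,0,60,0,0,0,0,60,0,0,0,0]';  python3 - <<'E'
from h import *
s=sense(); im=read_camera("wrist"); cv2.imwrite("pics/w2.png",im); print(s["position"],s["ft_force"])
E
```

```text
time_s: 3.75
position: [0.6223, 0.0231, 0.1068]
orientation: [-0.001, 0.953, 0.303, -0.002]
ft_force: [-0.7, -0.3, -0.1]
width: 0.06
finger_force: 0.0
time_s: 4.05
position: [0.6242, 0.0231, 0.0829]
orientation: [0.001, 0.953, 0.303, 0.002]
ft_force: [-0.3, -0.3, 0.7]
width: 0.0598
finger_force: 0.0
[0.62417178 0.02307885 0.08290529] [-0.31202762 -0.34910706  0.71185494]
```

View pics/w2.png

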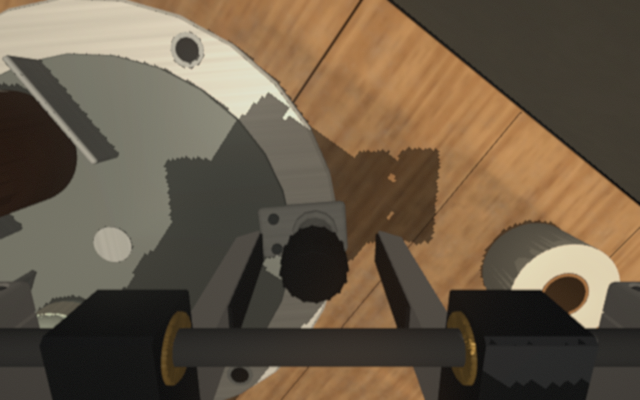

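The knob is at (314,264), midway between the fingers. Closing on it.

```bash
python3 -m inch '[60,0,0,2.5,0,26,0,0,0,0,26,0,0,0,0,26,0,0,0,0,26,0,0,0,0]'; python3 -m inch '[26,0,0,0,0,26,0,0,0,0]'
```

```text
time_s: 4.6
position: [0.6222, 0.0237, 0.0773]
orientation: [-0.001, 0.953, 0.303, -0.0]
ft_force: [-14.4, 17.7, 9.1]
width: 0.0317
finger_force: 13.7
time_s: 4.8
position: [0.622, 0.0242, 0.0774]
orientation: [-0.001, 0.953, 0.304, -0.001]
ft_force: [-6.2, 7.6, 5.5]
width: 0.0314
finger_force: 30.0
```

```bash
python3 -m inch '[26,0,0,-8,0,26,0,0,-8,0,26,0,0,0,0,26,0,0,0,0]'
```

```text
time_s: 5.2
position: [0.6217, 0.0239, 0.0923]
orientation: [-0.001, 0.953, 0.304, -0.001]
ft_force: [-2.9, 5.7, -7.9]
width: 0.0314
finger_force: 30.0
```

```bash
python3 -m inch '[26,13.5,-1.75,0,-0.105,26,13.5,-1.75,0,-0.105,26,13.5,-1.75,0,-0.105,26,0,0,0,0]'; cat > st.py <<'E'
from h import *
s=sense();p=s["position"];w,x,y,z=s["orientation"]
yaw=2*np.arctan2(y,x);d=p[:2]-[.5385,.1225]
print("yaw",yaw,"r",np.hypot(*d),"theta",np.arctan2(d[1],d[0])+.879,"z",p[2],s["ft_force"],s["width"])
E
python3 st.py
```

```text
time_s: 5.6
position: [0.6488, 0.0556, 0.0917]
orientation: [-0.001, 0.892, 0.451, -0.002]
ft_force: [-4.9, 4.5, -7.8]
width: 0.0312
finger_force: 30.0
yaw 0.9366295116374543 r 0.12898564474052757 theta 0.3332771711666719 z 0.0916911934961302 [-4.88159231  4.50651058 -7.84933627] 0.03123235355060226
```

```bash
python3 -m inch '[26,13.5,-1.75,0,-0.105,26,13.5,-1.75,0,-0.105,26,13.5,-1.75,0,-0.105,26,0,0,0,0]';python3 -m inch '[26,13.5,-1.75,0,-0.105,26,13.5,-1.75,0,-0.105,26,13.5,-1.75,0,-0.105,26,0,0,0,0]'; python3 st.py
```

```text
time_s: 6.0
position: [0.6643, 0.093, 0.0915]
orientation: [-0.002, 0.81, 0.586, -0.002]
ft_force: [-6.5, 3.3, -6.1]
width: 0.0312
finger_force: 30.0
time_s: 6.4
position: [0.6674, 0.1335, 0.0914]
orientation: [-0.002, 0.709, 0.706, -0.002]
ft_force: [-6.9, 1.0, -7.9]
width: 0.0315
finger_force: 30.0
yaw 1.566792406155082 r 0.12938495848192408 theta 0.9639687220593318 z 0.09138231415601172 [-6.92101255  0.98443274 -7.92365646] 0.03145793975418629
```

```bash
python3 -m inch '[26,10.7,-1.3,0,-0.083,26,0,0,0,0,26,0,0,4,0,26,0,0,0,0]';python3 st.py; python3 -m inch '[26,0,0,3,0,26,0,0,0,0]'; python3 st.py
```

```text
time_s: 6.8
position: [0.6663, 0.1429, 0.0874]
orientation: [-0.002, 0.681, 0.733, -0.002]
ft_force: [-8.4, 4.2, -4.7]
width: 0.0316
finger_force: 30.0
yaw 1.6445943543739012 r 0.1294452687711156 theta 1.0376134371297072 z 0.08744547604319083 [-8.43865315  4.18149166 -4.71767456] 0.0316412451562394
time_s: 7.0
position: [0.6662, 0.1439, 0.0843]
orientation: [-0.003, 0.68, 0.733, -0.001]
ft_force: [-8.4, 12.1, -8.0]
width: 0.0312
finger_force: 30.0
yaw 1.645097847182518 r 0.1294566554829614 theta 1.0448684893175957 z 0.08431870434918222 [-8.41097901 12.11270411 -7.96227954] 0.031230870190323636
```

```bash
python3 -m inch '[26,0,0,4,0,26,0,0,3,0,26,0,0,0,0]'; python3 st.py; python3 -m inch '[60,0,0,0,0,60,0,0,0,0,60,0,0,0,0,60,0,0,-50,0,60,0,0,-50,0]';python3 -m inch '[60,0,0,-50,0,60,0,0,-40,0,60,0,0,0,0]'; python3 - <<'E'
from h import *
s=sense(); im=read_camera("wrist"); cv2.imwrite("pics/w3.png",im); print(s["position"],s["orientation"])
E
```

```text
time_s: 7.3
position: [0.6661, 0.1445, 0.0777]
orientation: [-0.003, 0.68, 0.733, -0.001]
ft_force: [-11.2, 12.7, -5.1]
width: 0.0311
finger_force: 30.0
yaw 1.6456669944909537 r 0.12949036934584407 theta 1.0496867158155134 z 0.07766835365546604 [-11.19100874  12.68565557  -5.09451306] 0.031070730690704398
time_s: 7.8
position: [0.6676, 0.1418, 0.1796]
orientation: [-0.001, 0.681, 0.733, -0.001]
ft_force: [1.2, 0.3, 1.5]
width: 0.0597
finger_force: 0.0
time_s: 8.1
position: [0.6694, 0.1422, 0.2766]
orientation: [0.003, 0.681, 0.733, 0.004]
ft_force: [-0.7, 1.0, 0.1]
width: 0.06
finger_force: 0.0
[0.66943761 0.14219738 0.27663335] [0.00342146 0.68071163 0.73253127 0.00423262]
```

View pics/w3.png

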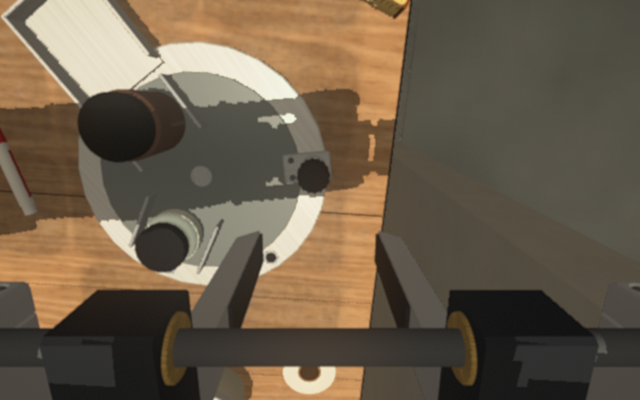

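The knob at (314,175) came down with the tool to z 0.0777, the height it was gripped at, so the plunger is home. The tall jar's cap at (118,126) is in the bay facing the shelf. Next I move the tool above the hub and turn it so tool x points along the outlet.

```bash
python3 -m inch '[20,3.6,-49,0,0,20,3.6,-49,0,0,20,3.6,-49,0,0,20,0,0,0,-0.124,20,0,0,0,-0.124]'; python3 -m inch '[20,0,0,0,-0.124,20,0,0,0,-0.124,20,0,0,0,-0.124,20,0,0,0,0,20,0,0,0,0]'; python3 - <<'E'
from h import *
c=cam("top"); im=read_camera("top"); cv2.imwrite("pics/t2.png",im)
s=sense(); p=s["position"]; w,x,y,z=s["orientation"]; yaw=2*np.arctan2(y,x)
im3=cv2.imread("pics/w3.png"); c3=cam("wrist",dict(position=[.66944,.1422,.27663],orientation=[.00342,.68071,.73253,.00423]))
B=np.array([[np.cos(.692),np.sin(.692)],[-np.sin(.692),np.cos(.692)]])
base=lambda q:(B@(np.array(q)[:2]-[.5385,.1225])).round(4)
for n,q,z in[("cap",(118,126),.12),("hub",(201,176),.03),("knob",(314,172),.094),("squat",(164,247),.085)]: print(n,base(ray(c3,q,z)))
print("tcp",p,base(p),"yaw",yaw)
E
```

```text
time_s: 8.65
position: [0.5193, 0.1421, 0.2686]
orientation: [-0.0, 0.583, 0.813, -0.0]
ft_force: [0.1, -0.4, -0.7]
width: 0.0236
finger_force: 0.0
time_s: 9.15
position: [0.5205, 0.1421, 0.2684]
orientation: [-0.0, 0.426, 0.905, -0.0]
ft_force: [0.7, -0.4, -0.9]
width: 0.02
finger_force: 0.0
cap [0.004  0.0743]
hub [-0.0011  0.0003]
knob [ 0.1151 -0.0612]
squat [-0.0611 -0.0362]
tcp [0.52051393 0.1421354  0.26859846] [-0.0013  0.0266] yaw 2.260887814493134
```

```bash
python3 -m inch '[20,-4,-2,50,0,20,0,0,50,0,20,0,0,50,0,20,0,0,30,0,20,0,0,0,0]'; python3 -m inch '[20,0,0,20,0,20,0,0,13,0,20,0,0,0,0,20,0,0,0,0]'; cat > b.py <<'E'
from h import *
s=sense();p=s["position"];a=.692
B=np.array([[np.cos(a),np.sin(a)],[-np.sin(a),np.cos(a)]])
print("base",B@(p[:2]-[.5385,.1225]),p[2],"F",B@s["ft_force"][:2],s["ft_force"][2])
E
python3 b.py
```

```text
time_s: 9.7
position: [0.5195, 0.1374, 0.0855]
orientation: [-0.003, 0.426, 0.905, -0.002]
ft_force: [0.5, 0.0, 0.6]
width: 0.0201
finger_force: 0.0
time_s: 10.1
position: [0.5221, 0.138, 0.0575]
orientation: [0.0, 0.425, 0.905, 0.0]
ft_force: [0.2, 0.1, -0.9]
width: 0.0199
finger_force: 0.0
base [-0.00271067  0.02239544] 0.05748452159433042 F [ 0.18917077 -0.09041858] -0.8577179309793415
```

```bash
python3 -m inch '[20,0,3,2,0,20,10,0,0,0,20,8,0,0,0,20,8,0,0,0,20,8,0,0,0]'; python3 b.py; python3 -m inch '[20,8,0,0,0,20,8,0,0,0,20,8,0,0,0,20,8,0,0,0,20,8,0,0,0]'; python3 b.py
```

```text
time_s: 10.6
position: [0.5018, 0.1666, 0.0546]
orientation: [0.0, 0.424, 0.905, 0.0]
ft_force: [1.3, -0.9, 0.1]
width: 0.0199
finger_force: 0.7
base [-0.00011119  0.0574004 ] 0.0546272781912756 F [ 0.41584594 -1.51020936] 0.07854576118727663
time_s: 11.1
position: [0.4761, 0.1972, 0.0543]
orientation: [-0.0, 0.425, 0.905, -0.0]
ft_force: [0.4, -0.4, -0.7]
width: 0.02
finger_force: 0.4
base [-0.00038573  0.09740007] 0.054289961574410094 F [ 0.06244432 -0.56421811] -0.7227981026817152
```

```bash
python3 -m inch '[20,8,0,0,0,20,8,0,0,0,20,8,0,0,0,20,6,0,0,0,20,5,0,0,0]'; python3 -m inch '[20,3,0,0,0,20,0,0,0,0]'; python3 b.py; python3 - <<'E'
from h import *
cv2.imwrite("pics/s3.png",cv2.resize(read_camera("scene")[110:290,180:400],None,fx=3,fy=3))
E
```

```text
time_s: 11.6
position: [0.4539, 0.2241, 0.0544]
orientation: [-0.0, 0.425, 0.905, -0.0]
ft_force: [0.6, -0.1, -0.4]
width: 0.0197
finger_force: 0.4
time_s: 11.8
position: [0.4522, 0.2262, 0.0544]
orientation: [-0.0, 0.424, 0.905, 0.0]
ft_force: [0.4, -0.1, -0.4]
width: 0.0199
finger_force: 0.0
base [-0.00028735  0.13493173] 0.0544481195962888 F [ 0.18765742 -0.32861   ] -0.3918094801528793
```

View pics/s3.png

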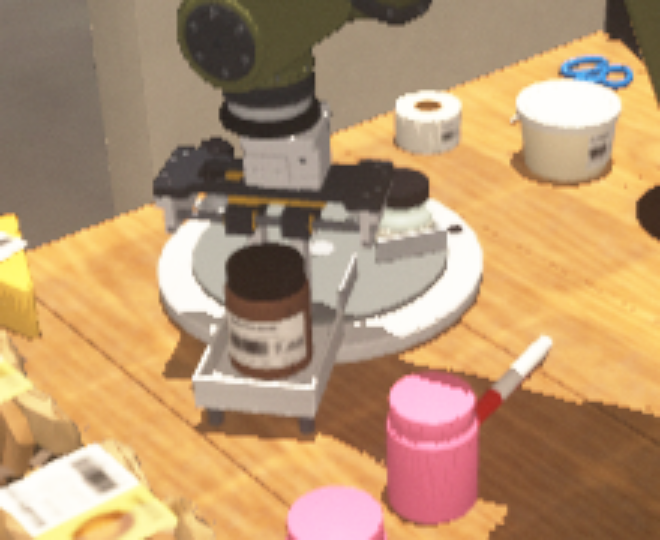

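The jar (cap at crop (267,270)) stands upright on the shelf, with the squat jar still in its bay at (408,200). I retract and check.

```bash
python3 -m inch '[20,-15,0,0,0,20,-15,0,0,0,20,0,0,-50,0,20,0,0,-50,0,20,0,0,-50,0]'; python3 -m inch '[20,0,0,-50,0,20,0,0,0,0,20,0,0,0,0]'; python3 - <<'E'
from h import *
s=sense(); im=read_camera("wrist"); sc=read_camera("scene"); c=cam("wrist",s); cs=cam("scene")
v=np.hstack([cv2.resize(im,(400,250)),cv2.resize(sc[110:290,200:360],(400,450))[:250]]) if 0 else im
cv2.imwrite("pics/w4.png",im); cv2.imwrite("pics/s4.png",cv2.resize(sc[110:290,200:400],None,fx=3.3,fy=3.3)[:600,:800])
a=.692;B=np.array([[np.cos(a),np.sin(a)],[-np.sin(a),np.cos(a)]])
print("cap base",B@(ray(cs,(269,200),.118)[:2]-[.5385,.1225]))
for n,P in[("knob top",.094),("up12",.106)]:
    q=B.T@np.array([.1126,-.065])+[.5385,.1225]; print(n,proj(cs,[*q,P]),proj(c,[*q,P]))
for n,b,z in[("tall170",(0,.17),.1183),("squat",(-.066,-.038),.085)]: print(n,proj(c,[*(B.T@np.array(b)+[.5385,.1225]),z]))
E
```

```text
time_s: 12.35
position: [0.4721, 0.2014, 0.2063]
orientation: [-0.0, 0.425, 0.905, -0.0]
ft_force: [-0.1, 0.2, -0.0]
width: 0.02
finger_force: 0.0
time_s: 12.65
position: [0.4724, 0.2019, 0.255]
orientation: [0.001, 0.425, 0.905, 0.001]
ft_force: [-0.4, 0.5, -1.1]
width: 0.0197
finger_force: 0.0
cap base [-0.00426056  0.18272971]
knob top [250.48935228 157.32042985] [426.43399929 340.84491497]
up12 [250.13721041 153.43409939] [429.86969634 348.56260289]
tall170 [319.00259714 110.11638621]
squat [255.64155377 313.12269018]
```

View pics/w4.png

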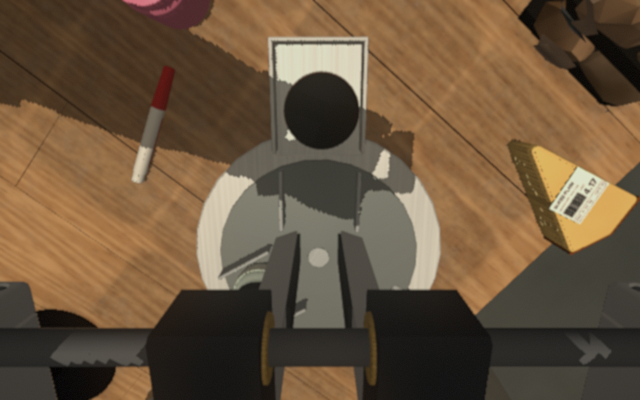

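View pics/s4.png

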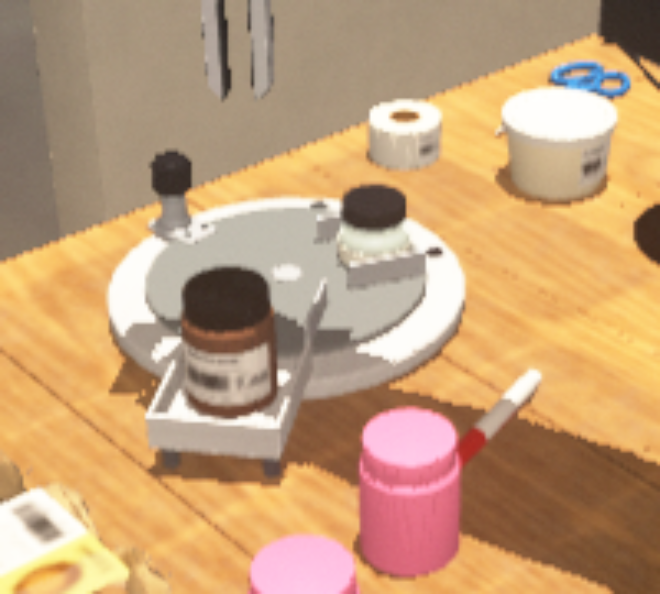

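The tall jar's cap at wrist (321,110) puts it about 170 mm out and on the middle line. The knob top is at scene row 158.5, against 157 predicted if down and 153 if up. The squat jar stands in its bay and the robot touches nothing, so I'm handing in.

```bash
python3 -c "
from station import *
print(close_job())"
```

```text
the job is handed in; nothing more can be done
None
```

I handed the job in at about 13 s; the verdict wasn't shown. In the last pictures the tall jar stands upright on the outlet shelf about 170 mm from the axis, the plunger is down with the turntable locked at the next hole (+1.047 rad), and the squat jar is still in its bay.

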